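# Rinse the scoop and set it to dry

## Task

Pick up the steel scoop and dip its blade tip a couple of centimetres or more below the rim of the squat open cup, then lift it out and lay it gently, flat and level, lengthwise on the drying rack so that it rests across both ribs, near the rack's middle. Once the scoop is lying there released, flip the fan timer's toggle fully over to its other side to start the fan. Do not drop the scoop, do not push the cup about or bang on it, and leave the glass vase and the parsley pot where they are.

Things in the scene. Friction and masses are not known exactly. Their poses are not given: they have to be found in the camera images.
- scoop: Loose steel scoop, about 110 g, hollow side up, 215 mm long. Origin: on its underside, near mid-handle; +x to the blade tip, z up. In mm: handle a bar 14 wide (y), z 0 to 18, x -65 to 55; thin neck to x = 78; trough blade 30 wide, x 78 to 150, 12 tall, open front. Balance point near x = 30; grip at x = 20 to 30.
- scoop_tip (a point): The front edge of the scoop's blade, in its middle (scoop frame x = 150, y = 0, z = 1.5 mm).
- scoop_mid (a point): The middle of the scoop's length, on its underside (scoop frame x = 42.5, y = 0, z = 0 mm).
- cup: Loose squat ceramic cup, empty, about 350 g, round, no handle: 70 mm tall, outer diameter 86 mm at the foot, 100 mm at the rim; inner diameter 92 mm at the rim, 78 mm at the floor, which is 6 mm up. Origin: centre of its underside, z up. It and the vase stand side by side, either way round.
- rack: Fixed wooden drying rack: board 200 mm (x) by 130 mm (y), 6 mm thick, with two ribs running along y, full width, 10 mm thick, centred at x = -60 and +60 mm, tops 24 mm above the sill. Origin: centre of its underside, z up. The scoop is to lie along x, either way round, on both ribs. One of rack and scoop starts on the left of the sill, the other on the right.
- timer_base: Black plastic fan timer, fixed: a housing 70 mm (x) by 50 mm (y), 25 mm tall, the toggle's hinge along y at its centre, 22 mm up. Origin: centre of its underside, z up. The toggle leans to the housing's -x side when off and is flipped to the +x side for on.
- timer (a joint): Angle of the timer's toggle in rad: 0 = off stop (leaning 0.5 rad to the housing's -x side), 1.0 = on stop (leaning 0.5 rad to +x). Light friction (about 1.5 N at the ball); it stays where it is left.
- timer_tip (a point): Centre of the 26 mm black ball at the end of the toggle, 50 mm from the hinge axis; about 66 mm above the sill at either stop and 72 mm at mid swing.
- vase: Bystander: loose glass propagation vase, empty, 110 mm tall, belly 76 mm wide, narrow 36 mm mouth. Origin: centre of its underside.
- pot: Bystander: loose white ceramic pot with parsley, 100 mm wide, 80 mm tall, leaves to about 150 mm, 0.9 kg, beyond the cup and vase. Origin: centre of its underside. (Farther out, left and right, stand a closed storage box, 78 mm tall, and a desk fan, 170 mm tall: fixed, not part of the work.)
Mind the look-alikes: they are no part of the job. Of the things that look like the scoop, take the one that is farthest to the robot's left at the start.

How it is judged:
By the outcome, as a careful person would: the job done as asked, in the order asked, and still so for the second after the job is handed in, with the robot touching nothing.
It also fails if it takes over 64 s, if anything falls off the work surface, if the arm or the gripper's body presses on something with over 40 N, if the wrist force passes 120 N, or if a joint passes its speed limit or range.

## Robot

A 6-joint arm with a two-finger parallel gripper is mounted at the origin on the work surface. World frame = base frame: x ahead of the robot, y to its left, z up, the work surface at z = 0. Lengths are in mm, angles in rad, forces in N, time in s.
With the tool pointing down it reaches from about 300 to 875 mm from the base axis. Payload 4.2 kg.
Tool frame: the origin (TCP) lies at the very end of the fingers, on their centre line; the grasp point (between the pads) lies 19 mm behind it; z points along the fingers, y is the line along which they close (so a half turn about z gives the same grasp; the last joint's range is limited). The gripper opens to 85 mm and grips with 20 to 120 N. Pads are 22 mm wide; open, the fingers measure 114 mm over their backs; the gripper's body (76 mm by 85 mm) begins 54 mm behind the grasp point. The pads swing forward as they close: fully open they stand 13 mm farther back than shut.
Start: joints at [1.208, 0.32, 1.565, -0, 1.257, -0.02], TCP at [193.274, 541.559, 231.338] pointing down, gripper open.
Joint ranges: [-3.11, 3.11], [-0.84, 2.01], [0.21, 2.61], [-1.34, 4.49], [0.05, 2.63], [-2.56, 2.56]. Speed limits (rad/s): [2.57, 2.57, 3.14, 3.14, 3.14, 3.14].

## Interface

Orientations are given as a rotation vector (axis times angle).
In Python, from station import r gives the robot as it stands.
- The arm moves only by the tool arm_command, never from a script. Its argument "commands" is a list of rows, each a list of 3 entries, a list of its own where there are three numbers: the shift along the tool's x, y, z in m, then the turn, a rotation vector about the tool's x, y, z in rad, then the opening, from 0 (shut) to 1 (fully open). In form: [[[dx, dy, dz], [ax, ay, az], claw], ...]. A call has exactly 10 rows; each row shifts and turns the commanded pose from where the row before left it, along the tool's axes as they then stand; what a row does not reach is not made up. A row lasts 1/12 s, in which the tool goes at most 41.7 mm and 7.16 degrees, less where a joint would pass 70% of its speed; a pose out of reach is approached as far as the arm can. A call with a gripper value outside its range is refused whole. The fingers move at their own pace and stop on an object; "grip_force" is the grip in N (left out, the last holds). Time passes only in rows, so rows that do not move let the fingers close, or fill a call up. It gives the time, the measured TCP pose, the force, the opening and the grip force at its end, in the units of the state.
- r.read_state(): the state, without advancing time (a new reading comes with each control period).
- r.grab_frame(name): name is "scene" or "top"; returns (picture, depth): 420x560x3 uint8, blue, green, red; 420x560 float32, mm along the optical axis (not along the pixel's ray), 0 where there is no reading.
- r.camera_model(name): a dict with "camera_matrix" (3x3 intrinsics, pixels), "R" (3x3) and "t" (3): a world point X has camera coordinates R X + t. Camera axes: x right, y down, z forward; pixel columns grow to the right and rows downward; lengths in mm; the calibration is good to about 2 mm. A picture is of the moment at which its call begins. camera_model takes no time and is no camera call.
- r.hand_in(): hands the job in; it is judged then, once.
The state is a dict: "time_s": time; "qpos": joint angles; "qd": joint speeds; "joint_torque": joint torques, N m; "position": TCP position; "tool_rot": TCP orientation; "contact_force": force on the tool from outside, world axes, zero at the start; "moment": the same for the moment, N m; "width": finger opening in mm; "grasp_force": force on a finger pad.
Only numpy, scipy, OpenCV 4.12 (cv2) and the standard library are available. Lean on these libraries where they do the work, as an engineer would, in place of code of your own. Each camera call takes 0.05 s, during which the arm holds its last target. There are 200 camera calls.

## Working session

There is one attempt and no reset: what is moved stays moved. The work goes in short steps, Python scripts to look and compute and a tool call to move; the robot and the scene stay as the last step left them, time stands still between calls to the robot, and variables do not carry over. Pictures are saved under pics/ and viewed, at most 10 in all, crops included, and the job is handed in when it is done.

Besides the shell and the picture viewer there is one more tool, called after "Call:" as name([rows], argument=value, ...), one row to a line, values as JSON. arm_command: Moves the arm, as the interface text tells. Its arguments: {"type":"object","properties":{"commands":{"type":"array","items":{"type":"array"}},"grip_force":{"type":"number"}},"required":["commands"]}

```bash
mkdir -p pics; ls
python3 - <<'E'
from station import r
import cv2,numpy as np
print(r.read_state())
for n in("scene","top"):
    p,d=r.grab_frame(n); cv2.imwrite(f"pics/{n}0.png",p); np.save(f"{n}0.npy",d); m=r.camera_model(n); print(n,m)
E
```

```text
pics
{'time_s': 0.0, 'qpos': array([ 1.20798809e+00,  3.20282681e-01,  1.56567182e+00,  5.00572793e-07,
        1.25743205e+00, -2.00284728e-02]), 'qd': array([ 2.36717350e-06, -2.78026401e-04, -1.05493166e-03,  1.32869221e-03,
        2.63938734e-03,  3.19251691e-04]), 'joint_torque': array([ 2.84624930e-04, -4.15535438e+01, -2.34152877e+01, -4.70612554e-05,
        8.39405868e-03, -9.43179401e-07]), 'position': array([193.10319785, 541.08904241, 230.49037123]), 'tool_rot': array([-5.35746761e-01, -3.09522615e+00,  2.76594696e-03]), 'contact_force': array([-0.2223815 ,  0.34460818,  0.2752202 ]), 'moment': array([-0.04110902, -0.00308523,  0.03017066]), 'grasp_force': 0.0, 'width': 85.6815374532124}
scene {'camera_matrix': array([[484.34697561,   0.        , 279.3568289 ],
       [  0.        , 484.34697561, 209.02134013],
       [  0.        ,   0.        ,   1.        ]]), 'R': array([[-0.81896715,  0.57379347, -0.00733899],
       [ 0.49552347,  0.70068806, -0.51331542],
       [-0.2893947 , -0.42402511, -0.85816864]]), 't': array([ 508.07651262, -175.80591751, 1558.04481205])}
top {'camera_matrix': array([[468.12244395,   0.        , 281.92362964],
       [  0.        , 468.12244395, 203.2798511 ],
       [  0.        ,   0.        ,   1.        ]]), 'R': array([[ 0.00878855, -0.99966282,  0.02443386],
       [-0.98122956, -0.01332872, -0.19238215],
       [ 0.19264295, -0.02228447, -0.98101585]]), 't': array([-119.72500359,  552.61225684, 1390.75948738])}
```

View pics/scene0.png

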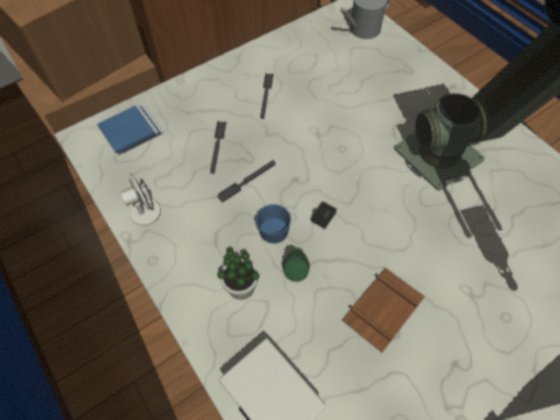

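View pics/top0.png

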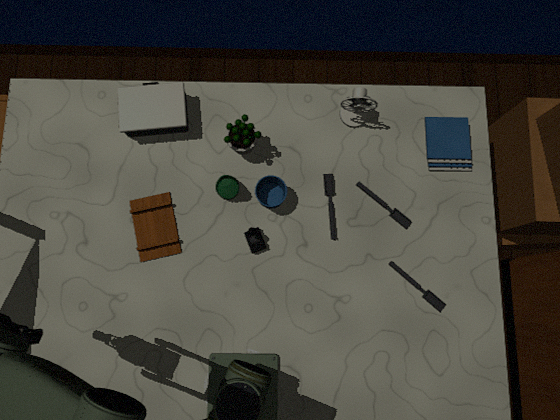

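The top view shows three scoop look-alikes at (331,205), (384,205) and (417,287). The one farthest to the robot's left (+y, smallest column) is (331,205), with its blade towards (329,183). The rack is at (155,227), the timer at (257,240), the cup (blue) at (271,191), the vase (green) at (228,187) and the pot at (242,135).

```bash
cat > h.py <<'E'
import cv2,numpy as np
from station import r
class C:
    def __init__(s,n):
        m=r.camera_model(n); s.K,s.R,s.t=m["camera_matrix"],m["R"],np.array(m["t"])
        s.c=-s.R.T@s.t
    def ray(s,uv): # onto z
        uv=np.atleast_2d(uv).astype(float); p=np.c_[uv,np.ones(len(uv))]@np.linalg.inv(s.K).T
        return p@s.R
    def at(s,uv,z):
        d=s.ray(uv); return s.c+d*((z-s.c[2])/d[:,2])[:,None]
    def cloud(s,d):
        v,u=np.mgrid[:d.shape[0],:d.shape[1]]
        p=np.stack([u,v,np.ones_like(u)],-1)@np.linalg.inv(s.K).T*d[...,None]
        return (p-s.t)@s.R
    def px(s,X):
        q=(np.atleast_2d(X)@s.R.T+s.t)@s.K.T; return q[:,:2]/q[:,2:]
E
python3 - <<'E'
from h import *
np.set_printoptions(precision=1,suppress=True)
for n in("top","scene"):
    c=C(n); P=c.cloud(np.load(n+"0.npy")); im=cv2.imread(f"pics/{n}0.png")
    print(n,'table z',np.median(P[200:330,180:400,2]) if n=='top' else '')
    x,y,z=P[...,0],P[...,1],P[...,2]
    m=((z>6)&(x>330)&(x<900)&(y>-500)&(y<450)).astype(np.uint8)
    k,l,s,ce=cv2.connectedComponentsWithStats(m)
    for i in range(1,k):
        if s[i,4]<40: continue
        q=P[l==i]; uv=np.argwhere(l==i)[:,::-1]
        (rc)=cv2.minAreaRect(q[:,:2].astype(np.float32))
        print(i,s[i],'bgr',np.median(im[l==i],0),'mean',q.mean(0),'z',np.percentile(q[:,2],[5,50,95]),'rect',np.array(rc[0]),np.array(rc[1]),rc[2])
# enlarged crops
a=cv2.resize(cv2.imread("pics/top0.png")[160:260,100:360],None,fx=3,fy=3,interpolation=cv2.INTER_CUBIC)
b=cv2.resize(cv2.imread("pics/scene0.png")[140:290,180:380],None,fx=2,fy=2,interpolation=cv2.INTER_CUBIC)
out=np.zeros((600,780,3),np.uint8); out[:300,:780]=a; out[300:600,:400]=b
cv2.imwrite("pics/crop0.png",cv2.convertScaleAbs(out,alpha=1.8))
E
```

```text
top table z 0.7504228421440124
1 [340  89  38  41 880] bgr [63.  70.5 72. ] mean [ 860.6 -346.6   71.2] z [  8.3  77.1 158.6] rect [ 858.9 -358.1] [137.7  81.7] 85.5155258178711
2 [ 117   92   72   47 2863] bgr [109. 120. 120.] mean [832.4 300.1  72. ] z [24.4 77.7 83.1] rect [834.3 304. ] [131.3 230.1] 0.07560834288597107
92 [223 115  39  41 946] bgr [ 5. 26. 13.] mean [753.5  13.8 103.5] z [ 68.3  87.5 146.6] rect [775.6   4.7] [110.9 134.2] 69.20734405517578
707 [215 175  24  27 450] bgr [26.5 48.  19. ] mean [600.6  57.5  62.6] z [  9.2  66.6 108.3] rect [605.3  60.7] [71.7 73.8] 6.174583911895752
712 [253 174  35  36 671] bgr [38. 29. 17.] mean [599.  -77.   32.1] z [ 6.6 20.8 72.3] rect [597.8 -80.7] [101.6 115.8] 50.827823638916016
716 [323 174  12  66 295] bgr [33. 33. 32.] mean [ 550.6 -266.7   14.8] z [ 7.3 15.6 22.1] rect [ 556.2 -264.1] [211.7  32.3] 1.3308273553848267
779 [356 180  48  47 292] bgr [30. 30. 31.] mean [ 573.3 -424.    15.5] z [ 6.8 16.1 23.1] rect [ 570.7 -433. ] [201.2  35.8] 47.29770278930664
882 [ 129  192   52   70 1499] bgr [18. 46. 77.] mean [483.3 2
[... 1128 characters left out ...]
 bgr [94.5 79.  61. ] mean [586.  -79.1  37.7] z [ 7.  37.6 71.9] rect [576.9 -77.8] [125.5  99.8] 20.65020751953125
700 [283 247  27  35 709] bgr [60. 86. 56.] mean [617.7  74.4  62.7] z [ 17.3  65.4 109.9] rect [598.9  62.8] [98.3 73.5] 18.454620361328125
711 [ 217  249   43   51 1420] bgr [46. 75. 54.] mean [765.8  26.9 102. ] z [ 42.1  83.9 146.5] rect [757.2  -0.5] [142.6 103.1] 70.81188201904297
844 [ 344  268   81   85 2650] bgr [ 56.  82. 117.] mean [487.8 292.3  11.5] z [ 6.3  9.2 26.3] rect [484.1 289.3] [202.7 137.2] 14.309734344482422
1193 [ 233  338   93   82 4239] bgr [177. 192. 193.] mean [836.5 298.7  78.9] z [75.4 79.2 82.8] rect [836.1 292.8] [137.6 228.5] 6.281905174255371
```

View pics/crop0.png

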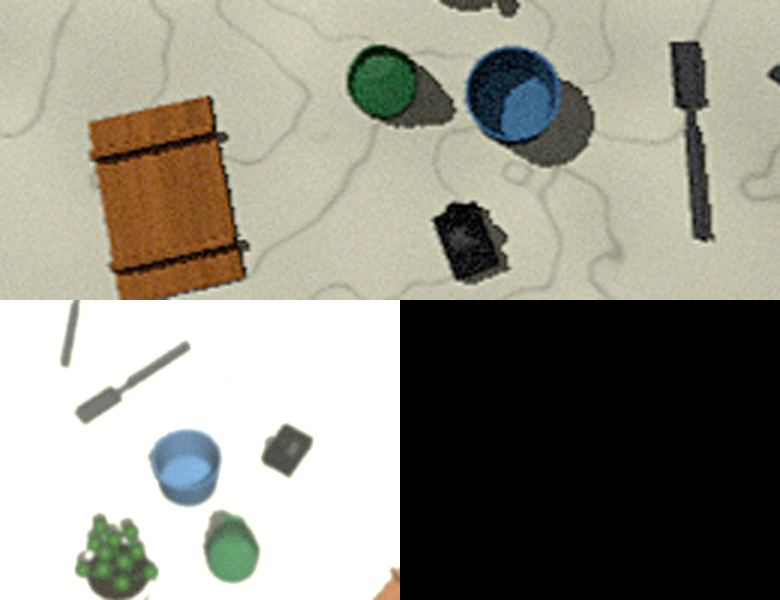

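The enlarged crop confirms the target: a scoop at crop (690,140), blade at the top (away from the robot), handle towards the robot, height about 18 mm and length about 212 mm. Next I refine the axes.

Run:
```python
from h import *
np.set_printoptions(precision=1,suppress=True)
def pts(n):
    c=C(n); return c,c.cloud(np.load(n+"0.npy")),cv2.imread(f"pics/{n}0.png")
for n in("top","scene"):
    c,P,im=pts(n); x,y,z=P[...,0],P[...,1],P[...,2]
    g=im.max(2)
    # scoop: dark colour mask in the box
    thr=60 if n=="top" else 115
    m=(g<thr)&(abs(x-555)<130)&(abs(y+265)<45); 
    k,l,s,_=cv2.connectedComponentsWithStats(m.astype(np.uint8)); i=1+s[1:,4].argmax()
    uv=np.argwhere(l==i)[:,::-1]; q=c.at(uv,12)
    vx,vy,x0,y0=cv2.fitLine(q[:,:2].astype(np.float32),cv2.DIST_HUBER,0,.01,.01).ravel()
    if vx<0: vx,vy=-vx,-vy
    s_=(q[:,:2]-[x0,y0])@[vx,vy]; w=(q[:,:2]-[x0,y0])@[-vy,vx]
    h=s_<s_.min()+110
    vh=cv2.fitLine(q[h,:2].astype(np.float32),cv2.DIST_HUBER,0,.01,.01).ravel()
    b=s_>s_.max()-60
    print(n,s[i],'yaw',np.degrees(np.arctan2(vy,vx)),'handle',np.degrees(np.arctan(vh[1]/vh[0])),vh,'len',np.ptp(s_),'tip',[x0+vx*s_.max(),y0+vy*s_.max()],'tail',[x0+vx*s_.min(),y0+vy*s_.min()],'bladew',np.ptp(w[b]))
    # ball
    b=(z>58)&(abs(x-445)<60)&(abs(y+25)<60); q=P[b]; print('ball',b.sum(),q.mean(0),q[:,2].max(), 'at66', c.at(np.argwhere(b)[:,::-1].mean(0),66))
    # housing
    b=(abs(z-26)<4)&(abs(x-445)<60)&(abs(y+25)<60); q=P[b]; print('housing top',b.sum(),cv2.minAreaRect(q[:,:2].astype(np.float32)),np.median(q[:,2]))
    # rack
    R=(abs(x-485)<130)&(abs(y-288)<110)
    b=R&(z>4)&(z<12); q=P[b]; print('board',cv2.minAreaRect(q[:,:2].astype(np.float32)),np.median(q[:,2]))
    b=R&(z>19); k,l,s,_=cv2.connectedComponentsWithStats(b.astype(np.uint8),connectivity=8)
    for i in range(1,k):
        if s[i,4]>15:
            q=P[l==i]; f=cv2.fitLine(q[:,:2].astype(np.float32),cv2.DIST_L2,0,.01,.01).ravel(); print('rib',s[i,4],q.mean(0),'dir',np.degrees(np.arctan2(f[1],f[0])))
    # cup rim
    b=(z>66)&(z<76)&(abs(x-599)<70)&(abs(y+79)<70); q=P[b]; print('rim',cv2.minEnclosingCircle(q[:,:2].astype(np.float32)),len(q))
```

```text
top [323 174  15  67 469] yaw 4.641401 handle 4.811404 [   1.     0.1  502.2 -275.3] len 215.71837547318665 tip [np.float64(661.8378021477421), np.float64(-262.33863030866826)] tail [np.float64(446.8268380580522), np.float64(-279.79438035892935)] bladew 34.60730174011053
ball 58 [462.7 -21.5  75.8] 86.2144693775994 at66 [[464. -21.  66.]]
housing top 193 ((443.2655944824219, -29.527565002441406), (70.26483154296875, 49.90675735473633), 21.697057723999023) 25.37414609433124
board ((484.6717529296875, 288.1291198730469), (259.3883361816406, 219.4536590576172), 0.06944835931062698) 6.595447058301627
rib 132 [542.7 299.   24.4] dir -76.396736
rib 136 [425.9 272.6  24.1] dir -76.37271
rim ((590.309326171875, -76.45317077636719), 49.75688171386719) 123
scene [218 161  57  41 432] yaw 4.4840493 handle 4.336093 [   1.     0.1  506.  -268.1] len 214.76979313445375 tip [np.float64(664.9564122148122), np.float64(-255.6730901836273)] tail [np.float64(450.8440030698614), np.float64(-272.4641286843461)] bladew 35.10944870475207
ball 66 [466.3 -14.8  75.8] 82.79553150708593 at66 [[462.3 -19.   66. ]]
housing top 237 ((444.2646484375, -25.085453033447266), (72.31427764892578, 50.44671630859375), 22.232715606689453) 25.952768078685455
board ((484.8858947753906, 288.0247497558594), (259.5631408691406, 219.7396240234375), 0.12523962557315826) 7.005590442005886
rib 205 [427.6 276.8  25. ] dir -76.24508
rib 215 [543.6 305.4  24.7] dir -76.18555
rim ((589.760009765625, -73.9191665649414), 51.152469635009766) 173
```

Call:
arm_command([
  [[-0.012, -0.013, 0], [0, 0, 0], 1],
  [[-0.0239, -0.0259, 0], [0, 0, 0], 1],
  [[-0.0239, -0.0259, 0], [0, 0, 0], 1],
  [[-0.0239, -0.0259, 0], [0, 0, 0], 1],
  [[-0.0239, -0.0259, 0], [0, 0, 0], 1],
  [[-0.0239, -0.0259, 0], [0, 0, 0], 1],
  [[-0.0239, -0.0259, 0], [0, 0, 0], 1],
  [[-0.0239, -0.0259, 0], [0, 0, 0], 1],
  [[-0.0239, -0.0259, 0], [0, 0, 0], 1],
  [[-0.0239, -0.0259, 0], [0, 0, 0], 1],
])

```text
time_s: 0.93
position: [324.5, 231.7, 231.1]
tool_rot: [-0.535, -3.096, 0.0]
contact_force: [1.0, -0.0, 0.0]
width: 85.1
grasp_force: 0.0
```

Call:
arm_command([
  [[-0.0239, -0.0259, 0], [0, 0, 0], 1],
  [[-0.0239, -0.0259, 0], [0, 0, 0], 1],
  [[-0.0239, -0.0259, 0], [0, 0, 0], 1],
  [[-0.0239, -0.0259, 0], [0, 0, 0], 1],
  [[-0.0239, -0.0259, 0], [0, 0, 0], 1],
  [[-0.0239, -0.0259, 0], [0, 0, 0], 1],
  [[-0.0239, -0.0259, 0], [0, 0, 0], 1],
  [[-0.0239, -0.0259, 0], [0, 0, 0], 1],
  [[-0.0239, -0.0259, 0], [0, 0, 0], 1],
  [[-0.0239, -0.0259, 0], [0, 0, 0], 1],
])

```text
time_s: 1.77
position: [462.5, -92.6, 231.0]
tool_rot: [-0.537, -3.095, -0.001]
contact_force: [0.7, 0.4, -0.2]
width: 85.7
grasp_force: 0.0
```

Call:
arm_command([
  [[-0.0239, -0.0259, 0], [0, 0, 0], 1],
  [[-0.0239, -0.0259, 0], [0, 0, 0], 1],
  [[-0.0239, -0.0259, 0], [0, 0, 0], 1],
  [[-0.0239, -0.0259, 0], [0, 0, 0], 1],
  [[-0.0239, -0.0259, 0], [0, 0, 0], 1],
  [[-0.012, -0.013, 0], [0, 0, 0.118], 1],
  [[0, 0, 0], [0, 0, 0.118], 1],
  [[0, 0, 0], [0, 0, 0.118], 1],
  [[0, 0, 0], [0, 0, 0.118], 1],
  [[0, 0, 0], [0, 0, 0.118], 1],
])

```text
time_s: 2.6
position: [538.2, -269.4, 230.5]
tool_rot: [-1.421, -2.8, -0.0]
contact_force: [-0.4, -0.0, -0.6]
width: 85.2
grasp_force: 0.0
```

Call:
arm_command([
  [[0, 0, 0.005], [0, 0, 0.118], 1],
  [[0, 0, 0.009], [0, 0, 0.118], 1],
  [[0, 0, 0.009], [0, 0, 0.118], 1],
  [[0, 0, 0.009], [0, 0, 0.118], 1],
  [[0, 0, 0.009], [0, 0, 0.118], 1],
  [[0, 0, 0.009], [0, 0, 0.118], 1],
  [[0, 0, 0.009], [0, 0, 0.118], 1],
  [[0, 0, 0.009], [0, 0, 0.118], 1],
  [[0, 0, 0.009], [0, 0, 0.118], 1],
  [[0, 0, 0.009], [0, 0, 0.118], 1],
])

```text
time_s: 3.43
position: [538.1, -269.1, 144.3]
tool_rot: [-2.739, -1.537, 0.001]
contact_force: [0.2, 0.3, 0.2]
width: 85.2
grasp_force: 0.0
```

Call:
arm_command([
  [[0, 0, 0.009], [0, 0, 0.118], 1],
  [[0, 0, 0.009], [0, 0, 0.118], 1],
  [[0, 0, 0.009], [0, 0, 0.118], 1],
  [[0, 0, 0.009], [0, 0, 0.118], 1],
  [[0, 0, 0.009], [0, 0, 0.118], 1],
  [[0, 0, 0.009], [0, 0, 0.118], 1],
  [[0, 0, 0.009], [0, 0, 0.118], 1],
  [[0, 0, 0.009], [0, 0, 0.118], 1],
  [[0, 0, 0.005], [0, 0, 0], 1],
  [[0, 0, 0], [0, 0, 0], 1],
])

```text
time_s: 4.27
position: [537.5, -268.7, 66.8]
tool_rot: [-3.137, -0.138, 0.004]
contact_force: [0.2, -0.4, 0.4]
width: 85.5
grasp_force: 0.0
```

Call:
arm_command([
  [[0, 0, 0.0065], [0, 0, 0], 1],
  [[0, 0, 0.0065], [0, 0, 0], 1],
  [[0, 0, 0.0065], [0, 0, 0], 1],
  [[0, 0, 0.0065], [0, 0, 0], 1],
  [[0, 0, 0.0065], [0, 0, 0], 0.8],
  [[0, 0, 0.0065], [0, 0, 0], 0.6],
  [[0, 0, 0.0065], [0, 0, 0], 0.5],
  [[0, 0, 0.0065], [0, 0, 0], 0.45],
  [[0, 0, 0.006], [0, 0, 0], 0.4],
  [[0, 0, 0.0045], [0, 0, 0], 0.4],
], grip_force=60)

```text
time_s: 5.1
position: [538.2, -269.1, 4.9]
tool_rot: [-3.138, -0.133, 0.001]
contact_force: [-0.2, -0.2, 0.1]
width: 34.3
grasp_force: 0.0
```

Call:
arm_command([
  [[0, 0, 0], [0, 0, 0], 0.35],
  [[0, 0, 0], [0, 0, 0], 0.3],
  [[0, 0, 0], [0, 0, 0], 0.25],
  [[0, 0, 0], [0, 0, 0], 0.2],
  [[0, 0, 0], [0, 0, 0], 0.15],
  [[0, 0, 0], [0, 0, 0], 0.1],
  [[0, 0, 0], [0, 0, 0], 0.05],
  [[0, 0, 0], [0, 0, 0], 0],
  [[0, 0, 0], [0, 0, 0], 0],
  [[0, 0, 0], [0, 0, 0], 0],
])

```text
time_s: 5.93
position: [538.8, -269.3, 6.4]
tool_rot: [3.138, 0.133, 0.001]
contact_force: [-1.1, 0.9, 5.3]
width: 12.1
grasp_force: 60.2
```

Call:
arm_command([
  [[0, 0, -0.004], [0, 0, 0], 0],
  [[0, 0, -0.01], [0, 0, 0], 0],
  [[0, 0, -0.018], [0, 0, 0], 0],
  [[0, 0, -0.02], [0, 0, 0], 0],
  [[0, 0, -0.02], [0, 0, 0], 0],
  [[0, 0, -0.02], [0, 0, 0], 0],
  [[0, 0, -0.02], [0, 0, 0], 0],
  [[0, 0, -0.018], [0, 0, 0], 0],
  [[0, 0, -0.01], [0, 0, 0], 0],
  [[0, 0, -0.004], [0, 0, 0], 0],
])

```text
time_s: 6.77
position: [539.1, -269.6, 151.9]
tool_rot: [3.137, 0.133, 0.005]
contact_force: [0.0, -0.8, -1.1]
width: 12.1
grasp_force: 59.4
```

```bash
cat > pose.py <<'E'
from h import *
from scipy.spatial.transform import Rotation as Ro
np.set_printoptions(precision=1,suppress=True)
def scoop(tag,save=True):
    """dark cloud near the scoop, in the tool frame; fit line -> pitch/yaw/tip relative to TCP"""
    s=r.read_state(); R=Ro.from_rotvec(s["tool_rot"]).as_matrix(); p=s["position"]
    print('t',s["time_s"],'tcp',p,'F',s["contact_force"],'w',s["width"],s["grasp_force"]); print(R.round(3))
    for n in("scene","top"):
        c=C(n); im,d=r.grab_frame(n)
        if save: cv2.imwrite(f"pics/{n}_{tag}.png",im); np.save(f"{n}_{tag}.npy",d)
        T=(c.cloud(d)-p)@R
        x,y,z=T[...,0],T[...,1],T[...,2]
        for nm,lo,hi in(("blade",60,140),("handle",-100,-40)):
            b=(d>0)&(x>lo)&(x<hi)&(abs(y)<25)&(abs(z)<40); q=T[b]
            if len(q)>5:
                print(n,nm,len(q),'mean',q.mean(0),'x',q[:,0].min(),q[:,0].max(),'slopes y,z',np.polyfit(q[:,0],q[:,1],1)[0],np.polyfit(q[:,0],q[:,2],1)[0])
E
python3 -c "
from pose import *
scoop('lift')"
```

```text
t 6.7667 tcp [ 539.1 -269.6  151.9] F [ 0.  -0.8 -1.1] w 12.055026821067452 59.38027024269104
[[ 1.   0.1  0. ]
 [ 0.1 -1.  -0. ]
 [ 0.   0.  -1. ]]
scene blade 261 mean [93.2 -1.6 -0.3] x 60.3158925252991 126.32468283445559 slopes y,z -0.0155043978809355 0.022818478406378198
scene handle 77 mean [-68.9  -5.6  -8.7] x -87.50119795481208 -42.40844059289403 slopes y,z -0.027489063539649444 0.1074493863604847
top blade 48 mean [107.9  -5.2   1.4] x 62.15854283868026 126.86683820251035 slopes y,z -0.1286851918038249 0.03744864623600678
```

Call:
arm_command([
  [[-0.0007, -0.0105, -0.0023], [0, 0, 0], 0],
  [[-0.0015, -0.021, -0.0046], [0, 0, 0], 0],
  [[-0.0015, -0.021, -0.0046], [0, 0, 0], 0],
  [[-0.0015, -0.021, -0.0046], [0, 0, 0], 0],
  [[-0.0015, -0.021, -0.0046], [0, 0, 0], 0],
  [[-0.0015, -0.021, -0.0046], [0, 0, 0], 0],
  [[-0.0015, -0.021, -0.0046], [0, 0, 0], 0],
  [[-0.0015, -0.021, -0.0046], [0, 0, 0], 0],
  [[-0.0015, -0.021, -0.0046], [0, 0, 0], 0],
  [[-0.0007, -0.0105, -0.0023], [0, 0, 0], 0],
])

```text
time_s: 7.7
position: [507.6, -79.4, 190.5]
tool_rot: [-3.137, -0.135, 0.004]
contact_force: [0.1, -0.5, -1.5]
width: 12.1
grasp_force: 59.4
```

Call:
arm_command([
  [[0, 0, 0], [0, -0.03, 0], 0],
  [[0, 0, 0], [0, -0.07, 0], 0],
  [[0, 0, 0], [0, -0.08, 0], 0],
  [[0, 0, 0], [0, -0.08, 0], 0],
  [[0, 0, 0], [0, -0.08, 0], 0],
  [[0, 0, 0], [0, -0.08, 0], 0],
  [[0, 0, 0], [0, -0.08, 0], 0],
  [[0, 0, 0], [0, -0.08, 0], 0],
  [[0, 0, 0], [0, -0.06, 0], 0],
  [[0, 0, 0], [0, -0.023, 0], 0],
])

```text
time_s: 8.53
position: [509.6, -81.8, 188.7]
tool_rot: [2.94, 0.126, -1.02]
contact_force: [-0.3, -0.1, -1.6]
width: 12.0
grasp_force: 59.4
```

```bash
python3 -c "
from pose import *
scoop('tilt')
a=cv2.imread('pics/scene_tilt.png')[130:300,180:400];b=cv2.imread('pics/top_tilt.png')[120:290,200:340]
a=cv2.resize(a,None,fx=2.2,fy=2.2);b=cv2.resize(b,None,fx=2.2,fy=2.2)
cv2.imwrite('pics/tilt.png',cv2.convertScaleAbs(np.hstack([a,b]),alpha=1.5))"
```

```text
t 8.5333 tcp [509.6 -81.8 188.7] F [-0.3 -0.1 -1.6] w 11.991609752866937 59.40818667411804
[[ 0.8  0.1 -0.6]
 [ 0.1 -1.  -0.1]
 [-0.6 -0.  -0.8]]
scene blade 274 mean [91.9 -1.2  0.6] x 60.103438218353084 125.81956285660371 slopes y,z 0.010027435539335413 0.014654569076250701
scene handle 133 mean [-65.6  -4.8  -9.5] x -89.51303775588207 -40.07742998343755 slopes y,z 0.007181691721473848 -0.009224783148073484
top handle 18 mean [-82.9   5.7  -7.4] x -92.41766717845411 -71.25125260427913 slopes y,z 0.06081395910420548 -0.39613460708726544
```

View pics/tilt.png

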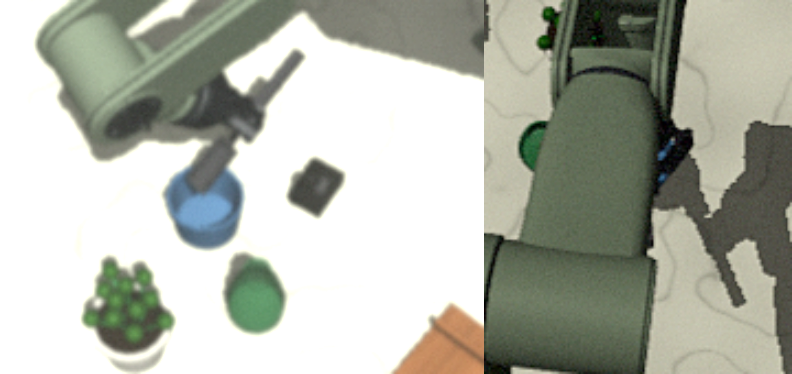

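Scene view: the tilted scoop's blade tip (crop 200,188) is above the cup opening, clear of the vase and pot. Now I dip it.

Call:
arm_command([
  [[0.0025, 0, 0.0032], [0, 0, 0], 0],
  [[0.0049, 0, 0.0063], [0, 0, 0], 0],
  [[0.0049, 0, 0.0063], [0, 0, 0], 0],
  [[0.0049, 0, 0.0063], [0, 0, 0], 0],
  [[0.0049, 0, 0.0063], [0, 0, 0], 0],
  [[0.0049, 0, 0.0063], [0, 0, 0], 0],
  [[0.0049, 0, 0.0063], [0, 0, 0], 0],
  [[0.0049, 0, 0.0063], [0, 0, 0], 0],
  [[0.0049, 0, 0.0063], [0, 0, 0], 0],
  [[0.0025, 0, 0.0032], [0, 0, 0], 0],
])

```text
time_s: 9.47
position: [508.6, -82.0, 117.9]
tool_rot: [2.942, 0.125, -1.015]
contact_force: [-0.1, -0.9, -1.8]
width: 12.0
grasp_force: 59.4
```

Call:
arm_command([
  [[0, 0, 0], [0, 0, 0], 0],
  [[0, 0, 0], [0, 0, 0], 0],
  [[0, 0, 0], [0, 0, 0], 0],
  [[0, 0, 0], [0, 0, 0], 0],
  [[0, 0, 0], [0, 0, 0], 0],
  [[0, 0, 0], [0, 0, 0], 0],
  [[0, 0, 0], [0, 0, 0], 0],
  [[0, 0, 0], [0, 0, 0], 0],
  [[0, 0, 0], [0, 0, 0], 0],
  [[0, 0, 0], [0, 0, 0], 0],
])

```text
time_s: 10.3
position: [509.0, -82.0, 119.2]
tool_rot: [2.942, 0.125, -1.013]
contact_force: [-0.2, -0.2, -2.2]
width: 12.2
grasp_force: 59.4
```

```bash
python3 -c "
from pose import *
scoop('dip')
a=cv2.imread('pics/scene_dip.png')[150:290,200:400]
cv2.imwrite('pics/dip.png',cv2.convertScaleAbs(cv2.resize(a,None,fx=3.5,fy=3.5,interpolation=cv2.INTER_CUBIC),alpha=1.2))"
```

```text
t 10.3 tcp [509.  -82.  119.2] F [-0.2 -0.2 -2.2] w 12.164290963582564 59.41025733947754
[[ 0.8  0.1 -0.6]
 [ 0.1 -1.  -0.1]
 [-0.6 -0.  -0.8]]
scene blade 325 mean [96.8 -2.   1.8] x 60.206813615240556 139.95019283566876 slopes y,z 0.028583561176191676 -0.11075684312419143
scene handle 120 mean [-65.4  -4.9  -9.7] x -90.1346884501984 -40.18975705921076 slopes y,z -0.0015025191940276244 0.010297381522428975
```

View pics/dip.png

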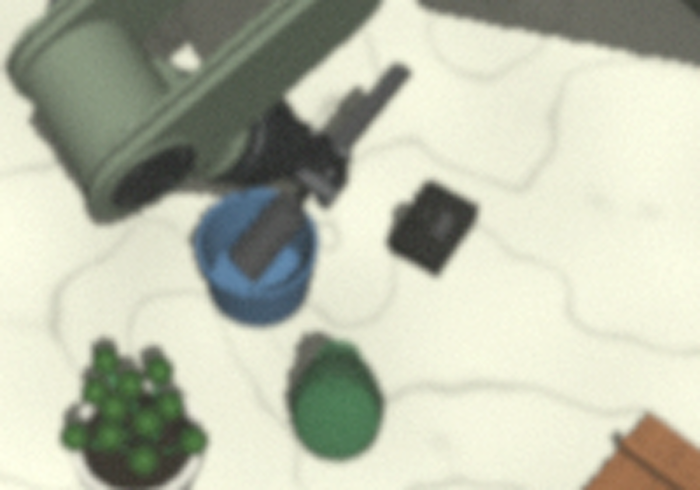

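The tip is inside the cup opening (crop 250,268), about 31 mm below the rim, with no contact force. Now I lift, level and go to the rack.

Call:
arm_command([
  [[-0.0045, 0, -0.0057], [0, 0, 0], 0],
  [[-0.0089, 0, -0.0114], [0, 0, 0], 0],
  [[-0.0089, 0, -0.0114], [0, 0, 0], 0],
  [[-0.0089, 0, -0.0114], [0, 0, 0], 0],
  [[-0.0089, 0, -0.0114], [0, 0, 0], 0],
  [[-0.0089, 0, -0.0114], [0, 0, 0], 0],
  [[-0.0089, 0, -0.0114], [0, 0, 0], 0],
  [[-0.0089, 0, -0.0114], [0, 0, 0], 0],
  [[-0.0089, 0, -0.0114], [0, 0, 0], 0],
  [[-0.0045, 0, -0.0057], [0, 0, 0], 0],
])

```text
time_s: 11.23
position: [509.2, -82.1, 251.6]
tool_rot: [2.943, 0.124, -1.009]
contact_force: [-0.1, 0.5, -1.1]
width: 12.4
grasp_force: 59.4
```

Call:
arm_command([
  [[0, 0, 0], [0, 0.03, 0], 0],
  [[0, 0, 0], [0, 0.07, 0], 0],
  [[0, 0, 0], [0, 0.08, 0], 0],
  [[0, 0, 0], [0, 0.08, 0], 0],
  [[0, 0, 0], [0, 0.08, 0], 0],
  [[0, 0, 0], [0, 0.08, 0], 0],
  [[0, 0, 0], [0, 0.08, 0], 0],
  [[0, 0, 0], [0, 0.08, 0], 0],
  [[0, 0, 0], [0, 0.06, 0], 0],
  [[0, 0, 0], [0, 0.023, 0], 0],
])

```text
time_s: 12.07
position: [506.9, -82.0, 250.2]
tool_rot: [-3.139, -0.133, -0.002]
contact_force: [0.7, 0.1, -1.8]
width: 12.2
grasp_force: 59.4
```

Call:
arm_command([
  [[-0.0003, -0.0132, 0], [0, 0, 0], 0],
  [[-0.0007, -0.0263, 0], [0, 0, 0], 0],
  [[-0.0007, -0.0263, 0], [0, 0, 0], 0],
  [[-0.0007, -0.0263, 0], [0, 0, 0], 0],
  [[-0.0007, -0.0263, 0], [0, 0, 0], 0],
  [[-0.0007, -0.0263, 0], [0, 0, 0], 0],
  [[-0.0007, -0.0263, 0], [0, 0, 0], 0],
  [[-0.0007, -0.0263, 0], [0, 0, 0], 0],
  [[-0.0007, -0.0263, 0], [0, 0, 0], 0],
  [[-0.0007, -0.0263, 0], [0, 0, 0], 0],
])

```text
time_s: 12.9
position: [480.2, 168.3, 249.3]
tool_rot: [3.139, 0.134, -0.003]
contact_force: [0.6, 0.1, -1.7]
width: 12.3
grasp_force: 59.4
```

Call:
arm_command([
  [[-0.0007, -0.0263, 0], [0, 0, 0], 0],
  [[-0.0007, -0.0263, 0], [0, 0, 0], 0],
  [[-0.0007, -0.0263, 0], [0, 0, 0], 0],
  [[-0.0007, -0.0263, 0], [0, 0, 0], 0],
  [[-0.0003, -0.0132, 0.005], [0, 0, -0.025], 0],
  [[0, 0, 0.012], [0, 0, -0.026], 0],
  [[0, 0, 0.02], [0, 0, -0.026], 0],
  [[0, 0, 0.02], [0, 0, -0.026], 0],
  [[0, 0, 0.02], [0, 0, -0.026], 0],
  [[0, 0, 0.02], [0, 0, -0.025], 0],
])

```text
time_s: 13.73
position: [467.4, 283.9, 151.1]
tool_rot: [3.118, 0.378, -0.002]
contact_force: [0.1, 0.6, -1.4]
width: 12.3
grasp_force: 59.4
```

Call:
arm_command([
  [[0, 0, 0.02], [0, 0, 0], 0],
  [[0, 0, 0.02], [0, 0, 0], 0],
  [[0, 0, 0.018], [0, 0, 0], 0],
  [[0, 0, 0.012], [0, 0, 0], 0],
  [[0, 0, 0.005], [0, 0, 0], 0],
  [[0, 0, 0], [0, 0, 0], 0],
  [[0, 0, 0], [0, 0, 0], 0],
  [[0, 0, 0], [0, 0, 0], 0],
  [[0, 0, 0], [0, 0, 0], 0],
  [[0, 0, 0], [0, 0, 0], 0],
])

```text
time_s: 14.57
position: [468.5, 284.4, 78.3]
tool_rot: [-3.118, -0.374, -0.002]
contact_force: [-0.1, 1.1, -1.9]
width: 12.1
grasp_force: 59.4
```

```bash
python3 -c "
from pose import *
scoop('rack')
print(Ro.from_matrix(np.eye(3)).as_rotvec() if 0 else (Ro.from_rotvec(r.read_state()['tool_rot']).as_matrix()*1000).round())
for n in('scene','top'):
    c=C(n);d=np.load(n+'_rack.npy');P=c.cloud(d);x,y,z=[P[...,i] for i in range(3)]
    for lo,hi in((500,660),(330,440)):
        b=(x>lo)&(x<hi)&(z>50)&(z<100)&(abs(y-(284+(x-468)*.244))<30);q=P[b]
        if len(q)>9:
            f=np.polyfit(q[:,0],q[:,1],1);g=np.polyfit(q[:,0],q[:,2],1);print(n,len(q),q.mean(0),'xrange',q[:,0].min(),q[:,0].max(),'dy/dx',f[0].round(3),'dz/dx',g[0].round(3),'lat off',(q[:,1]-288.5-(q[:,0]-485)*.2438).mean())
"
```

```text
t 14.5667 tcp [468.5 284.4  78.3] F [-0.1  1.1 -1.9] w 12.09826395228556 59.393633008003235
[[ 1.   0.2  0. ]
 [ 0.2 -1.   0. ]
 [ 0.  -0.  -1. ]]
scene blade 331 mean [94.5 -1.3  0.3] x 60.161571627577366 127.40980833402779 slopes y,z 0.008946641189559422 0.013465530662084784
top blade 181 mean [96.2  3.7  2.1] x 60.33030851154688 125.42924521377103 slopes y,z -0.1225391499329325 -0.015378270970678178
top handle 22 mean [-83.4   3.7  -8. ] x -89.00792421679004 -74.94537550665618 slopes y,z 0.31647778770822105 0.104908497845447
[[  972.   237.     1.]
 [  237.  -972.     1.]
 [    1.    -0. -1000.]]
scene 406 [552.2 306.1  79. ] xrange 500.67229227692627 595.2507363794068 dy/dx 0.203 dz/dx -0.053 lat off 1.2329310438030772
top 198 [559.5 302.2  76.7] xrange 517.653843170947 592.2118221547552 dy/dx 0.34 dz/dx -0.006 lat off -4.453484172130245
top 22 [388.3 261.   86.2] xrange 382.0864199079459 397.5822337854327 dy/dx -0.222 dz/dx -0.166 lat off -3.9244322879067473
```

Call:
arm_command([
  [[0, 0, 0.003], [0, 0, 0], 0],
  [[0, 0, 0.006], [0, 0, 0], 0],
  [[0, 0, 0.007], [0, 0, 0], 0],
  [[0, 0, 0.007], [0, 0, 0], 0],
  [[0, 0, 0.007], [0, 0, 0], 0],
  [[0, 0, 0.006], [0, 0, 0], 0],
  [[0, 0, 0.004], [0, 0, 0], 0],
  [[0, 0, 0.002], [0, 0, 0], 0],
  [[0, 0, 0.001], [0, 0, 0], 0],
  [[0, 0, 0], [0, 0, 0], 0],
])

```text
time_s: 15.5
position: [468.1, 284.1, 34.3]
tool_rot: [-3.119, -0.374, 0.0]
contact_force: [0.6, -0.0, -0.6]
width: 12.3
grasp_force: 59.4
```

Call:
arm_command([
  [[0, 0, 0.0004], [0, 0, 0], 0],
  [[0, 0, 0.0004], [0, 0, 0], 0],
  [[0, 0, 0.0004], [0, 0, 0], 0],
  [[0, 0, 0.0004], [0, 0, 0], 0],
  [[0, 0, 0.0004], [0, 0, 0], 0],
  [[0, 0, 0.0004], [0, 0, 0], 0],
  [[0, 0, 0.0004], [0, 0, 0], 0],
  [[0, 0, 0.0004], [0, 0, 0], 0],
  [[0, 0, 0], [0, 0, 0], 0],
  [[0, 0, 0], [0, 0, 0], 0],
])

```text
time_s: 16.33
position: [468.0, 284.1, 31.2]
tool_rot: [-3.119, -0.374, 0.0]
contact_force: [-0.2, -0.8, -1.3]
width: 12.3
grasp_force: 59.4
```

Call:
arm_command([
  [[0, 0, 0.0003], [0, 0, 0], 0],
  [[0, 0, 0.0003], [0, 0, 0], 0],
  [[0, 0, 0.0003], [0, 0, 0], 0],
  [[0, 0, 0.0003], [0, 0, 0], 0],
  [[0, 0, 0.0003], [0, 0, 0], 0],
  [[0, 0, 0], [0, 0, 0], 0],
  [[0, 0, 0], [0, 0, 0], 0],
  [[0, 0, 0], [0, 0, 0], 0],
  [[0, 0, 0], [0, 0, 0], 0],
  [[0, 0, 0], [0, 0, 0], 0],
])

```text
time_s: 17.17
position: [468.1, 284.1, 30.4]
tool_rot: [-3.119, -0.374, -0.001]
contact_force: [-1.9, -1.5, 5.6]
width: 11.9
grasp_force: 60.2
```

Call:
arm_command([
  [[0, 0, 0.0002], [0, 0, 0], 0],
  [[0, 0, 0.0002], [0, 0, 0], 0],
  [[0, 0, 0], [0, 0, 0], 0],
  [[0, 0, 0], [0, 0, 0], 0.16],
  [[0, 0, 0], [0, 0, 0], 0.18],
  [[0, 0, 0], [0, 0, 0], 0.2],
  [[0, 0, 0], [0, 0, 0], 0.22],
  [[0, 0, 0], [0, 0, 0], 0.26],
  [[0, 0, 0], [0, 0, 0], 0.32],
  [[0, 0, 0], [0, 0, 0], 0.4],
], grip_force=20)

```text
time_s: 18.0
position: [468.0, 284.1, 29.2]
tool_rot: [3.119, 0.374, -0.0]
contact_force: [0.1, 0.0, 0.4]
width: 34.1
grasp_force: 0.0
```

```bash
python3 -c "
from pose import *
scoop('rel')"
```

```text
t 18.0 tcp [468.  284.1  29.2] F [0.1 0.  0.4] w 34.13232107748764 0.0
[[ 1.   0.2 -0. ]
 [ 0.2 -1.  -0. ]
 [-0.  -0.  -1. ]]
scene blade 636 mean [102.5  -0.9  11. ] x 60.019021966195695 139.8494735464621 slopes y,z 0.013836336634896381 0.3021169637952531
top blade 276 mean [101.7   8.3  10.5] x 60.44359678892334 139.48918065964085 slopes y,z -0.14824751588060092 0.2400627022248117
top handle 206 mean [-73.4   9.8  15.6] x -99.83810755287571 -40.47174845892458 slopes y,z 0.15344002641147167 -0.20535209154433587
```

Call:
arm_command([
  [[0, 0, -0.002], [0, 0, 0], 0.5],
  [[0, 0, -0.004], [0, 0, 0], 0.6],
  [[0, 0, -0.008], [0, 0, 0], 0.6],
  [[0, 0, -0.014], [0, 0, 0], 0.6],
  [[0, 0, -0.02], [0, 0, 0], 0.6],
  [[0, 0, -0.02], [0, 0, 0], 0.6],
  [[0, 0, -0.02], [0, 0, 0], 0.4],
  [[0, 0, -0.018], [0, 0, 0], 0.2],
  [[0, 0, -0.01], [0, 0, 0], 0],
  [[0, 0, -0.004], [0, 0, 0], 0],
])

```text
time_s: 18.93
position: [468.9, 284.6, 151.8]
tool_rot: [-3.118, -0.374, -0.006]
contact_force: [-0.1, 0.7, 0.8]
width: 2.6
grasp_force: 0.0
```

Call:
arm_command([
  [[-0.0015, 0.016, 0], [0, 0, 0], 0],
  [[-0.0031, 0.0319, 0], [0, 0, 0], 0],
  [[-0.0031, 0.0319, 0], [0, 0, 0], 0],
  [[-0.0031, 0.0319, 0], [0, 0, 0], 0],
  [[-0.0031, 0.0319, 0], [0, 0, 0], 0],
  [[-0.0031, 0.0319, 0], [0, 0, 0], 0],
  [[-0.0031, 0.0319, 0], [0, 0, 0], 0],
  [[-0.0031, 0.0319, 0], [0, 0, 0], 0],
  [[-0.0031, 0.0319, 0], [0, 0, 0], 0],
  [[-0.0015, 0.016, 0], [0, 0, -0.03], 0],
])

```text
time_s: 19.77
position: [508.6, -4.5, 148.7]
tool_rot: [3.113, 0.418, -0.002]
contact_force: [-0.3, -0.4, -0.0]
width: -0.3
grasp_force: 0.0
```

```bash
python3 -c "
from pose import *
s=r.read_state();print(s['time_s'],s['position'],s['width'],s['tool_rot'])
for n in('scene','top'):
    c=C(n);im,d=r.grab_frame(n);cv2.imwrite(f'pics/{n}_aft.png',im);P=c.cloud(d);x,y,z=[P[...,i] for i in range(3)]
    b=(x>350)&(x<640)&(z>29)&(z<60)&(abs(y-(288.5+(x-485)*.2438))<30);q=P[b]
    u=np.array([.9716,.2368]);sx=(q[:,:2]-[485,288.5])@u;sy=(q[:,:2]-[485,288.5])@[-u[1],u[0]]
    print(n,len(q),'x',sx.min(),sx.max(),'y mean',sy.mean(),'yaw',np.degrees(np.arctan(np.polyfit(sx,sy,1)[0])),'z handle/blade',np.median(q[sx<-20,2]),q[sx<0,2].max(),np.median(q[sx>45,2]), 'dz/dx handle',np.polyfit(sx[sx<5],q[sx<5,2],1)[0])
a=cv2.imread('pics/scene_aft.png')[180:360,220:440];a=cv2.resize(a,None,fx=3,fy=3,interpolation=cv2.INTER_CUBIC)
cv2.imwrite('pics/aft.png',cv2.convertScaleAbs(a,alpha=1.2))
"
```

```text
19.7667 [508.6  -4.5 148.7] -0.28275451512659566 [ 3.1  0.4 -0. ]
scene 474 x -106.39339844428542 110.14577978144278 y mean 1.6425220358745996 yaw -0.5781639914413365 z handle/blade 42.64868648560152 49.29899630691454 31.597338770663086 dz/dx handle 0.016823733741281908
top 358 x -106.27800590021843 107.46087049836237 y mean -2.679779282663753 yaw 0.12062085920448319 z handle/blade 40.934293550145306 48.17074030413782 32.299748800502606 dz/dx handle -0.0035671317087071627
```

View pics/aft.png

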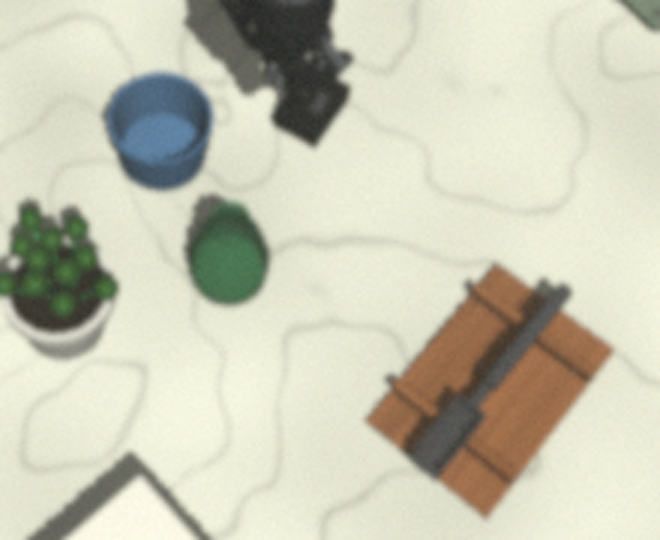

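Scene view: the scoop lies across both ribs, centred and level (ends at ±107 mm, height 42 along the handle). Cup, vase and pot are in place. Now the toggle.

Call:
arm_command([
  [[0, 0, 0.004], [0, 0, -0.03], 0],
  [[0, 0, 0.009], [0, 0, -0.03], 0],
  [[0, 0, 0.012], [0, 0, -0.03], 0],
  [[0, 0, 0.013], [0, 0, -0.027], 0],
  [[0, -0.001, 0.013], [0, 0, 0], 0],
  [[0, -0.001, 0.013], [0, 0, 0], 0],
  [[0, -0.001, 0.013], [0, 0, 0], 0],
  [[0, 0, 0.011], [0, 0, 0], 0],
  [[0, 0, 0.007], [0, 0, 0], 0],
  [[0, 0, 0.002], [0, 0, 0], 0],
])

```text
time_s: 20.7
position: [506.6, 2.2, 50.9]
tool_rot: [-3.082, -0.603, 0.005]
contact_force: [0.3, 0.6, 0.9]
width: -0.1
grasp_force: 0.0
```

Call:
arm_command([
  [[-0.004, 0, 0], [0, 0, 0], 0],
  [[-0.006, 0, 0], [0, 0, 0], 0],
  [[-0.007, 0, 0], [0, 0, 0], 0],
  [[-0.007, 0, 0], [0, 0, 0], 0],
  [[-0.006, 0, 0], [0, 0, 0], 0],
  [[-0.006, 0, 0], [0, 0, 0], 0],
  [[-0.006, 0, 0], [0, 0, 0], 0],
  [[-0.004, 0, 0], [0, 0, 0], 0],
  [[-0.003, 0, 0], [0, 0, 0], 0],
  [[-0.002, 0, 0], [0, 0, 0], 0],
])

```text
time_s: 21.53
position: [459.8, -18.1, 52.3]
tool_rot: [-3.083, -0.602, 0.001]
contact_force: [1.3, 1.2, 1.2]
width: -0.0
grasp_force: 0.7
```

Call:
arm_command([
  [[-0.002, 0, 0], [0, 0, 0], 0],
  [[-0.002, 0, 0], [0, 0, 0], 0],
  [[-0.002, 0, 0], [0, 0, 0], 0],
  [[-0.0015, 0, 0], [0, 0, 0], 0],
  [[-0.0015, 0, 0], [0, 0, 0], 0],
  [[-0.0015, 0, 0], [0, 0, 0], 0],
  [[-0.0015, 0, 0], [0, 0, 0], 0],
  [[-0.001, 0, 0], [0, 0, 0], 0],
  [[-0.001, 0, 0], [0, 0, 0], 0],
  [[0, 0, 0], [0, 0, 0], 0],
])

```text
time_s: 22.37
position: [447.1, -23.2, 52.2]
tool_rot: [-3.083, -0.602, 0.001]
contact_force: [1.0, 0.4, -0.9]
width: -0.0
grasp_force: 0.3
```

Call:
arm_command([
  [[-0.0006, 0, 0], [0, 0, 0], 0],
  [[-0.0006, 0, 0], [0, 0, 0], 0],
  [[-0.0006, 0, 0], [0, 0, 0], 0],
  [[-0.0006, 0, 0], [0, 0, 0], 0],
  [[-0.0006, 0, 0], [0, 0, 0], 0],
  [[-0.0006, 0, 0], [0, 0, 0], 0],
  [[0, 0, 0], [0, 0, 0], 0],
  [[0, 0, 0], [0, 0, 0], 0],
  [[0, 0, 0], [0, 0, 0], 0],
  [[0, 0, 0], [0, 0, 0], 0],
])

```text
time_s: 23.2
position: [444.1, -24.6, 52.3]
tool_rot: [-3.083, -0.602, 0.0]
contact_force: [1.0, -0.0, -0.3]
width: 0.3
grasp_force: 0.4
```

Call:
arm_command([
  [[-0.0007, 0, 0], [0, 0, 0], 0],
  [[-0.0007, 0, 0], [0, 0, 0], 0],
  [[-0.0007, 0, 0], [0, 0, 0], 0],
  [[-0.0007, 0, 0], [0, 0, 0], 0],
  [[-0.0007, 0, 0], [0, 0, 0], 0],
  [[0, 0, 0], [0, 0, 0], 0],
  [[0, 0, 0], [0, 0, 0], 0],
  [[0, 0, 0], [0, 0, 0], 0],
  [[0, 0, 0], [0, 0, 0], 0],
  [[0, 0, 0], [0, 0, 0], 0],
])

```text
time_s: 24.03
position: [442.2, -25.6, 52.5]
tool_rot: [-3.083, -0.602, -0.004]
contact_force: [4.6, 3.0, -2.6]
width: -0.0
grasp_force: 2.5
```

Call:
arm_command([
  [[-0.0005, 0, 0], [0, 0, 0], 0],
  [[-0.0005, 0, 0], [0, 0, 0], 0],
  [[-0.0005, 0, 0], [0, 0, 0], 0],
  [[0, 0, 0], [0, 0, 0], 0],
  [[0, 0, 0], [0, 0, 0], 0],
  [[0, 0, 0], [0, 0, 0], 0],
  [[0, 0, 0], [0, 0, 0], 0],
  [[0, 0, 0], [0, 0, 0], 0],
  [[0, 0, 0], [0, 0, 0], 0],
  [[0, 0, 0], [0, 0, 0], 0],
])

```text
time_s: 24.87
position: [442.1, -25.7, 52.6]
tool_rot: [-3.083, -0.6, -0.009]
contact_force: [7.0, 6.0, -5.4]
width: -0.1
grasp_force: 4.2
```

Call:
arm_command([
  [[0.004, 0, 0], [0, 0, 0], 0],
  [[0.008, 0, 0], [0, 0, 0], 0],
  [[0.012, 0, 0], [0, 0, 0], 0],
  [[0.014, 0, 0], [0, 0, 0], 0],
  [[0.014, 0, -0.004], [0, 0, 0], 0],
  [[0.008, 0, -0.012], [0, 0, 0], 0],
  [[0, 0, -0.025], [0, 0, 0], 0],
  [[0, 0, -0.03], [0, 0, 0], 0],
  [[0, 0, -0.03], [0, 0, 0], 0],
  [[0, 0, -0.03], [0, 0, 0], 0],
])

```text
time_s: 25.7
position: [495.4, -3.7, 184.6]
tool_rot: [3.083, 0.603, -0.002]
contact_force: [0.7, 0.1, -0.7]
width: -0.1
grasp_force: 0.0
```

Call:
arm_command([
  [[0, 0.02, -0.01], [0, 0, 0], 0],
  [[0, 0.04, 0], [0, 0, 0], 0],
  [[0, 0.04, 0], [0, 0, 0], 0],
  [[0, 0.04, 0], [0, 0, 0], 0],
  [[0, 0.04, 0], [0, 0, 0], 0],
  [[0, 0.04, 0], [0, 0, 0], 0],
  [[0, 0.04, 0], [0, 0, 0], 0],
  [[0, 0.02, 0], [0, 0, 0], 0],
  [[0, 0, 0], [0, 0, 0], 0],
  [[0, 0, 0], [0, 0, 0], 0],
])

```text
time_s: 26.53
position: [600.7, -264.0, 192.3]
tool_rot: [-3.082, -0.599, 0.002]
contact_force: [0.2, 1.1, 1.4]
width: -0.2
grasp_force: 0.0
```

```bash
python3 -c "
from pose import *
print(r.read_state()['time_s'])
o=[]
u=np.array([.927,.375])
for n in('scene','top'):
    c=C(n);im,d=r.grab_frame(n);P=c.cloud(d);x,y,z=[P[...,i] for i in range(3)]
    b=(z>58)&(z<95)&(abs(x-445)<60)&(abs(y+25)<60);q=P[b];print(n,'ball',b.sum(),q.mean(0),'at66',c.at(np.argwhere(b)[:,::-1].mean(0),66),'offset',((c.at(np.argwhere(b)[:,::-1].mean(0),66)[0,:2]-[444,-27])@u))
    b=(z>66)&(z<76)&(abs(x-599)<70)&(abs(y+79)<70); print('rim',cv2.minEnclosingCircle(P[b][:,:2].astype(np.float32)))
    b=(x>350)&(x<640)&(z>29)&(z<60)&(abs(y-(288.5+(x-485)*.2438))<30);print('scoop',P[b].mean(0))
    o.append(im)
a=cv2.resize(o[0][140:360,200:440],(480,440));b=cv2.resize(o[1][110:280,120:280],(320,340));b=np.vstack([b,np.zeros((100,320,3),np.uint8)])
cv2.imwrite('pics/end.png',cv2.convertScaleAbs(np.hstack([a,b]),alpha=1.5))
"
```

```text
26.5333
scene ball 67 [424.  -31.6  74.2] at66 [[420.3 -35.3  66. ]] offset -25.082298294745307
rim ((589.4022827148438, -71.9940414428711), 51.590538024902344)
scoop [491.8 291.9  38.2]
top ball 56 [420.3 -38.9  75.7] at66 [[421.3 -38.6  66. ]] offset -25.34848731866873
rim ((590.22265625, -76.7823715209961), 49.95078659057617)
scoop [482.6 285.2  38. ]
```

View pics/end.png

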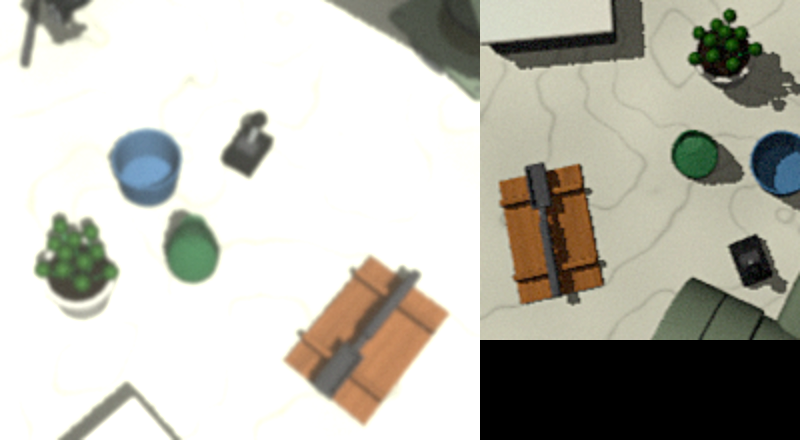

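The toggle's ball is over on the other side (offset −25 mm, against about −24 at the on stop; scene crop 257,120). The scoop lies on both ribs, the cup, vase and pot have not moved, and the gripper is clear.

```bash
python3 -c "
from station import r
print(r.hand_in())"
```

```text
the job is handed in; nothing more can be done
None
```

The job is handed in, at about 27 s of the 64 s allowed: the scoop was dipped about 31 mm below the cup's rim and laid level across both ribs at the rack's middle, then the fan timer's toggle was flipped to its on stop; the cup, vase and pot stayed in place.

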